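Hold the hard drive over the notebook's drive bay

ROBOT

A 6-joint arm with a two-finger parallel gripper is mounted at the origin on the work surface. World frame = base frame: x ahead of the robot, y to its left, z up, the work surface at z = 0. Lengths are in m, angles in rad, forces in N, time in s.
With the tool pointing down it reaches from about 0.325 to 0.85 m from the base axis. Payload 15.5 kg.
Tool frame: the origin (TCP) lies on the front face of the gripper's body, between the roots of the fingers; the fingertips stand 78 mm ahead of it and the grasp point (between the pads) lies 60 mm ahead of it; z points along the fingers, y is the direction in which the jaws open and shut (so a half turn about z gives the same grasp; the last joint's range is limited). The gripper opens to 91 mm and grips with 3 to 60 N. Pads are 32 mm wide; open, the fingers measure 118 mm over their backs; the gripper's body (76 mm by 178 mm) begins 60 mm behind the grasp point.
Start: joints at [-1.22, 0.494, 1.345, -0, 1.302, -0.096], TCP at [0.27, -0.564, 0.292] pointing down, gripper open.
Joint ranges: [-2.91, 2.91], [-0.82, 2.16], [0.22, 2.67], [-1.22, 4.37], [0.12, 2.79], [-3.08, 3.08]. Speed limits (rad/s): [1.89, 1.89, 2.57, 3.01, 3.01, 3.01].

INTERFACE

Orientations are given as a unit quaternion [w, x, y, z].
In Python, from bench import r gives the robot as it stands.
- The arm moves only by the tool send_rows, never from a script. Its argument "moves" is a list of rows, each an object of numbers: "tx", "ty", "tz": the shift along the tool's x, y, z in mm; "yaw": the turn about the tool's z in degrees; "grip": the opening, from 0 (shut) to 1 (fully open). A call has 1 to 20 rows; each row is the pose to reach, as a shift and turn from the pose commanded when the call began, along the tool's axes at that moment; what a row does not reach only later rows make up. A row lasts 1/10 s, in which the tool goes at most 50 mm and 8.59 degrees, less where a joint would pass 70% of its speed; a pose out of reach is approached as far as the arm can. A call with a gripper value outside its range is refused whole. The fingers move at their own pace and stop on an object; the grip force is fixed at half the most. Time passes only in rows, so rows that repeat a pose let the fingers close. It gives the time, the measured TCP pose, the force and the opening at its end, in the units of the state.
- r.get_state(): the state, without advancing time (a new reading comes with each control period).
- r.grab_frame(name): name is "side" or "top"; returns (picture, depth): 400x640x3 uint8, red, green, blue; 400x640 float32, m along the optical axis (not along the pixel's ray), 0 where there is no reading.
- r.camera_model(name): a dict with "fx", "fy", "cx", "cy" (pixels), "position" and "orientation" of the camera in the world. Camera axes: x right, y down, z forward; pixel columns grow to the right and rows downward; lengths in m; the calibration is good to about 2 mm. A picture is of the moment at which its call begins. camera_model takes no time and is no camera call.
- r.sign_off(): hands the job in, once; it reports no verdict.
The state is a dict: "clock": time; "qpos": joint angles; "qd": joint speeds; "joint_efforts": joint torques, N m; "eef_pos": TCP position; "eef_rot": TCP orientation; "ft_force": force on the tool from outside, world axes, zero at the start; "torque": the same for the moment, N m; "opening": opening from 0.0 (shut) to 1.0 (fully open).
Only numpy, scipy, OpenCV 4.12 (cv2) and the standard library are available. Lean on these libraries where they do the work, as an engineer would, in place of code of your own. Each camera call takes 0.05 s, during which the arm holds its last target.

TASK

Pull the hard drive straight up out of the docking station, turn it flat with its label up, and hold it level about 8 cm above the open drive bay of the upside-down notebook, centred over the bay and lined up with it, its connector end towards the bay's socket, so that I can push the connector adapter on. Finish while still holding it there; keep the drive and the gripper off the notebook, and leave the brush, the bay cover and the adapter where they lie.

Things in the scene. Friction and masses are not known exactly. Their poses are not given: they have to be found in the camera images.
- drive: loose 2.5-inch hard drive, a silver plate 100 long, 70 wide, 9.5 mm thick, 80 to 145 g. Origin at its centre; +x out of the face with the white label (green circuit board on the other), y along the width, z along the length, connectors on the -z end. Starts upright in the slot on its connector end, label to the dock's +x, 65 mm showing. Can be gripped across the 70 mm width by its narrow edges
- drive_plug (a point): centre of the drive's connector end: 50 mm from the drive's centre along its -z. Same axes as the drive
- dock: black docking station, fixed to the table: foot 100 mm (x) by 140 mm (y), 16 mm high; on it a block 78 mm (x) by 124 mm (y) up to 60 mm above the table. Origin at the centre of its underside, on the table; z up, +x its front. It stands on the left or on the right of the mat
- slot (a point): middle of the mouth of the dock's slot, on the dock's top, 60 mm above the table; slot 12 mm (x) by 72.5 mm (y) and 35 mm deep, straight down, no latch: the drive just slides out upwards. Axes of the dock
- laptop: dark notebook computer lying upside down on the purple mat, fixed: 212 mm (x) by 304 mm (y), 20 mm thick, its rubber feet standing 2 mm higher. Origin at the centre of its underside, 2 mm above the table; z up
- bay (a point): centre of the open drive bay, level with the notebook's upper surface (22 mm above the table); the bay is a recess 76 mm (x) by 112 mm (y) and 12 mm deep with a metal floor. Axes of the notebook: the bay's socket is at its -y end (the end nearer the middle of the notebook), so the drive's connector end must point along this -y
- pot: steel tool pot, fixed, 74 mm across, 85 mm high, with tools standing in it up to 145 mm above the table; on the other side of the mat from the dock. Origin at the centre of its underside
- brush: flat dust brush lying on the mat, 195 mm long, 36 mm wide, 14 mm high, loose; leave it alone. Origin on the mat; bristles reach 84 mm along its +x, handle 110 mm along -x
- cover: dark cover plate of the drive bay, 118 by 82 by 4 mm, lying on the table to the right of the mat, loose; leave it alone. Origin at the centre of its underside
- adapter: small black connector adapter, 18 by 52 by 6 mm, lying on the mat, loose; leave it alone. Origin on its underside, 3 mm from its centre
There are look-alikes about, which are no part of the job. Leave any purple or red look-alike of the dock alone. There is more than one size of the drive; the one meant has the size given above.

How it is judged:
On the way:
1. the drive is drawn out of the slot, gripped, its connector end above the dock (z of drive_plug in the frame of slot above 0.005 m and contact force between drive and the fingers above 1 N), for 0.1 s.
At the end, for the whole second after the job is handed in: Held still in the gripper: label up, flat and in line with the bay within 12.5 degrees, connector end towards the socket, its centre within 25 mm sideways of the bay's centre and 45 to 125 mm above the notebook's upper surface, touching neither notebook nor dock (contact force between drive and the fingers above 1 N and angle between drive's own x axis and vertical below 0.22 rad and angle between the z axis of drive and the y axis of laptop, either way round below 0.22 rad and y of drive_plug in the frame of bay below -0.015 m and horizontal distance between drive and bay below 0.025 m and z of drive in the frame of bay between 0.045 and 0.125 m and contact force between drive and laptop below 0.1 N and contact force between drive and dock below 0.1 N and linear speed of drive below 0.03 m/s); the arm keeps its last pose, push and grip.
It fails at once if the drive or the robot touches the notebook (contact force between any of drive, the fingers, the arm and laptop above 1 N).
It fails at once if the brush, the bay cover or the adapter is shifted by more than 20 mm (distance of any of brush, cover, adapter from where it was at the start of the episode above 0.02 m).
It also fails if it takes over 40 s, if anything falls off the work surface, if the arm or the gripper's body presses on something with over 40 N, if the wrist force passes 120 N, or if a joint passes its speed limit or range.

## Working session

There is one attempt and no reset: what is moved stays moved. The work goes in short steps, Python scripts to look and compute and a tool call to move; the robot and the scene stay as the last step left them, time stands still between calls to the robot, and variables do not carry over. Pictures are saved under pics/ and viewed, and the job is handed in when it is done.

Besides the shell and the picture viewer there is one more tool, called by a JSON object that holds its "fn" and its "kwargs", one argument or row to a line. send_rows: Moves the arm, as the interface text tells. Its arguments: {"type":"object","properties":{"moves":{"type":"array","items":{"type":"object","properties":{"tx":{"type":"number"},"ty":{"type":"number"},"tz":{"type":"number"},"yaw":{"type":"number"},"grip":{"type":"number"}}}}},"required":["moves"]}

```bash
mkdir -p pics; python3 - <<'E'
from bench import r
import cv2,numpy as np
s=r.get_state();print({k:np.round(v,3) for k,v in s.items()})
for n in("side","top"):
    print(n,r.camera_model(n))
    p,d=r.grab_frame(n);cv2.imwrite(f"pics/{n}0.png",p[...,::-1]);np.savez(f"{n}0.npz",p=p,d=d)
E
```

```text
{'clock': np.float64(0.0), 'qpos': array([-1.219,  0.494,  1.346, -0.   ,  1.302, -0.096]), 'qd': array([-0.001, -0.002,  0.   , -0.   ,  0.   ,  0.001]), 'joint_efforts': array([ 7.0000e-03, -8.7879e+01, -3.8185e+01,  7.1000e-02,  5.3000e-02,
       -0.0000e+00]), 'eef_pos': array([ 0.27 , -0.563,  0.292]), 'eef_rot': array([-0.001,  0.975,  0.222, -0.   ]), 'ft_force': array([1.28 , 0.767, 0.477]), 'torque': array([-0.01 ,  0.007, -0.074]), 'opening': np.float64(1.002)}
side {'fx': 376.10709541797155, 'fy': 376.10709541797155, 'cx': 323.797083465895, 'cy': 199.326516202289, 'position': array([0.21598581, 0.76648362, 0.8874043 ]), 'orientation': array([ 0.06161573, -0.14523508,  0.92181333, -0.35407692])}
top {'fx': 437.0722275647734, 'fy': 437.0722275647734, 'cx': 324.51868739063434, 'cy': 202.1372542644594, 'position': array([0.26910406, 0.09063342, 1.23254837]), 'orientation': array([-0.0596465 ,  0.70749253, -0.7018248 ,  0.05778024])}
```

View pics/top0.png

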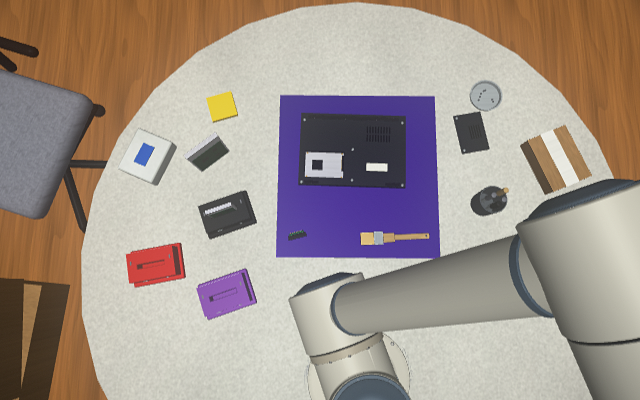

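View pics/side0.png

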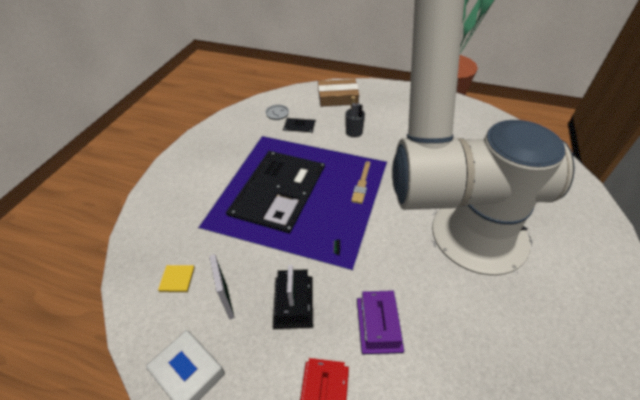

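```bash
python3 - <<'E'
import cv2,numpy as np
t=cv2.imread("pics/top0.png");s=cv2.imread("pics/side0.png")
a=cv2.resize(t[120:250,170:300],(390,390),interpolation=cv2.INTER_CUBIC)
b=cv2.resize(s[240:340,200:330],(507,390),interpolation=cv2.INTER_CUBIC)[:,:400]
cv2.imwrite("pics/crop0.png",np.hstack([a,b]))
c=cv2.resize(t[100:200,285:420],(790,585),interpolation=cv2.INTER_CUBIC);cv2.imwrite("pics/crop1.png",c)
E
```

```text
(no output)
```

View pics/crop0.png

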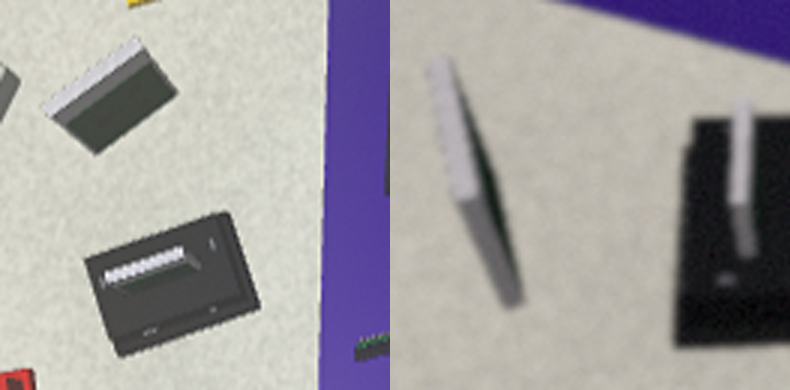

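View pics/crop1.png

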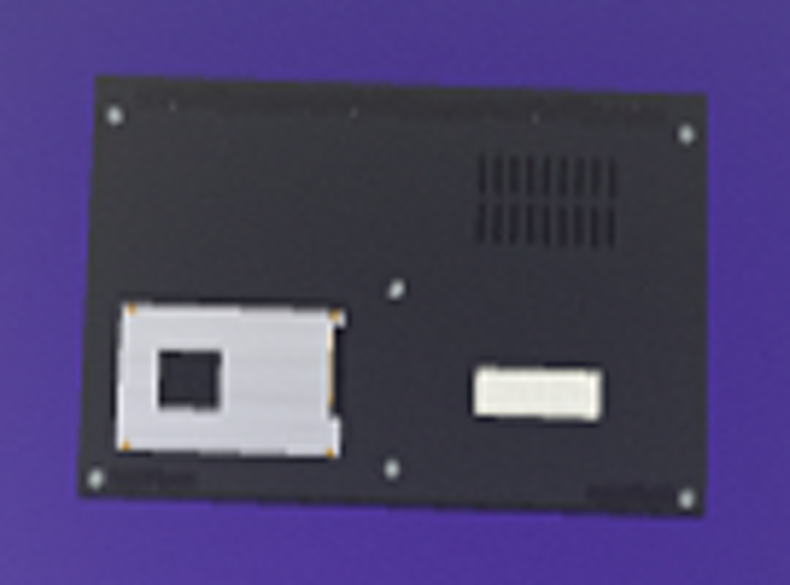

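```bash
cat > h.py <<'E'
import cv2,numpy as np
from bench import r
from scipy.spatial.transform import Rotation as R
def cam(n):
    c=r.camera_model(n);q=c["orientation"];return c,R.from_quat([q[1],q[2],q[3],q[0]]).as_matrix()
def ray(n,uv,z):
    c,M=cam(n);uv=np.atleast_2d(uv).astype(float)
    d=np.c_[(uv[:,0]-c["cx"])/c["fx"],(uv[:,1]-c["cy"])/c["fy"],np.ones(len(uv))]@M.T
    t=(z-c["position"][2])/d[:,2];return c["position"]+d*t[:,None]
def cloud(n,d):
    c,M=cam(n);v,u=np.mgrid[:400,:640]
    P=np.stack([(u-c["cx"])/c["fx"]*d,(v-c["cy"])/c["fy"]*d,d],-1)@M.T+c["position"];return P
def proj(n,P):
    c,M=cam(n);p=(np.atleast_2d(P)-c["position"])@M;return np.c_[p[:,0]/p[:,2]*c["fx"]+c["cx"],p[:,1]/p[:,2]*c["fy"]+c["cy"]]
E
python3 - <<'E'
from h import *
z=np.load("top0.npz");p,d=z["p"],z["d"];P=cloud("top",d)
# dock zone
reg=np.zeros((400,640),bool);reg[185:245,190:262]=1
def rect(m,name,z0=None):
    pts=P[m];pr=cv2.minAreaRect((pts[:,:2]*1000).astype(np.float32));print(name,m.sum(),np.round(pr,1),"zmed",np.median(pts[:,2]).round(4),pts[:,2].max().round(4))
hsv=cv2.cvtColor(p,cv2.COLOR_RGB2HSV)
for lo,hi in((.008,.03),(.05,.07),(.08,.115),(.115,.14)):
    m=reg&(P[...,2]>lo)&(P[...,2]<hi)&(d>0); 
    if m.sum()>8: rect(m,(lo,hi))
# drive top by colour
m=reg&(p.min(-1)>150)&(hsv[...,1]<40)&(P[...,2]>.1);rect(m,"drv")
v,u=np.nonzero(m);c=cv2.minAreaRect(np.c_[u,v].astype(np.float32));print(c);print(ray("top",cv2.boxPoints(c),.125).round(4))
# other standing drive
reg2=np.zeros((400,640),bool);reg2[128:175,182:232]=1
rect(reg2&(P[...,2]>.01),"other")
# laptop
reg3=np.zeros((400,640),bool);reg3[100:200,285:420]=1
m=reg3&(hsv[...,2]<90)&(hsv[...,1]<130)&(P[...,2]>.01);rect(m,"laptop")
m2=np.zeros_like(m);m2[150:180,303:344]=1;m2&=(p.min(-1)>130);rect(m2,"bay")
v,u=np.nonzero(m2);c=cv2.minAreaRect(np.c_[u,v].astype(np.float32));print(c);b=cv2.boxPoints(c);print(b,ray("top",b,.010).round(4))
s=cv2.imread("pics/side0.png");cv2.imwrite("pics/crop2.png",cv2.resize(s[255:335,255:335],(560,560),interpolation=cv2.INTER_CUBIC))
t=cv2.imread("pics/top0.png");cv2.imwrite("pics/crop3.png",cv2.resize(t[182:247,190:265],(750,600),interpolation=cv2.INTER_CUBIC))
E
```

```text
Traceback (most recent call last):
ValueError: setting an array element with a sequence. The requested array has an inhomogeneous shape after 1 dimensions. The detected shape was (3,) + inhomogeneous part.
```

```bash
cat > m1.py <<'E'
from h import *
z=np.load("top0.npz");p,d=z["p"],z["d"];P=cloud("top",d)
reg=np.zeros((400,640),bool);reg[185:245,190:262]=1
def rect(m,name,z0=None):
    pts=P[m];c,sz,a=cv2.minAreaRect((pts[:,:2]*1000).astype(np.float32));print(name,m.sum(),np.round(c,1),np.round(sz,1),round(a,1),"z",np.median(pts[:,2]).round(4),pts[:,2].max().round(4))
hsv=cv2.cvtColor(p,cv2.COLOR_RGB2HSV)
for lo,hi in((.008,.03),(.05,.07),(.08,.115),(.115,.14)):
    m=reg&(P[...,2]>lo)&(P[...,2]<hi)&(d>0); 
    if m.sum()>8: rect(m,(lo,hi))
m=reg&(p.min(-1)>150)&(hsv[...,1]<40)&(P[...,2]>.1);rect(m,"drv")
v,u=np.nonzero(m);c=cv2.minAreaRect(np.c_[u,v].astype(np.float32));print(c);print(ray("top",cv2.boxPoints(c),.125).round(4))
reg2=np.zeros((400,640),bool);reg2[128:175,182:232]=1
rect(reg2&(P[...,2]>.01),"other")
reg3=np.zeros((400,640),bool);reg3[100:200,285:420]=1
m=reg3&(hsv[...,2]<90)&(hsv[...,1]<130)&(P[...,2]>.01);rect(m,"laptop")
m2=np.zeros_like(m);m2[150:180,303:344]=1;m2&=(p.min(-1)>130);rect(m2,"bay")
v,u=np.nonzero(m2);c=cv2.minAreaRect(np.c_[u,v].astype(np.float32));print(c);b=cv2.boxPoints(c);print(b,ray("top",b,.010).round(4))
s=cv2.imread("pics/side0.png");cv2.imwrite("pics/crop2.png",cv2.resize(s[255:335,255:335],(560,560),interpolation=cv2.INTER_CUBIC))
t=cv2.imread("pics/top0.png");cv2.imwrite("pics/crop3.png",cv2.resize(t[182:247,190:265],(750,600),interpolation=cv2.INTER_CUBIC))
E
python3 m1.py
```

```text
(0.008, 0.03) 374 [438.8 368.6] [104.5 139.6] 20.0 z 0.0156 0.0299
(0.05, 0.07) 1105 [437.1 368.7] [ 79.1 124.8] 20.0 z 0.0597 0.07
(0.08, 0.115) 86 [432.8 365.7] [ 7.6 69.6] 25.5 z 0.0978 0.1148
(0.115, 0.14) 121 [437.3 368.4] [10.7 70. ] 20.2 z 0.1244 0.1286
drv 104 [370.5 234.9] [348.8  52. ] 63.4 z 0.1251 1.2325
((229.28369140625, 204.60879516601562), (74.11735534667969, 39.893455505371094), 31.865978240966797)
[[0.4526 0.4472 0.125 ]
 [0.5425 0.3977 0.125 ]
 [0.4406 0.2308 0.125 ]
 [0.3534 0.2816 0.125 ]]
other 892 [423.8 271. ] [468.7 100.5] 39.9 z 0.1018 1.2325
laptop 6489 [500.3  19.4] [303.8 465.6] 88.6 z 0.0214 1.2325
bay 812 [445.5 104.3] [109.  351.3] 87.5 z 0.0105 1.2325
((323.66290283203125, 164.41648864746094), (37.7791748046875, 24.928804397583008), 2.6025619506835938)
[[304.2268  176.01031]
 [305.35876 151.10721]
 [343.099   152.82266]
 [341.96704 177.72577]] [[0.5497 0.1535 0.01  ]
 [0.6235 0.1514 0.01  ]
 [0.6192 0.0422 0.01  ]
 [0.5455 0.0453 0.01  ]]
```

View pics/crop2.png

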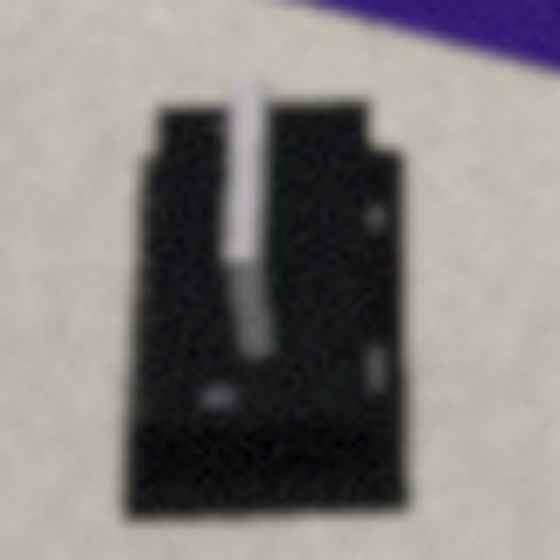

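View pics/crop3.png

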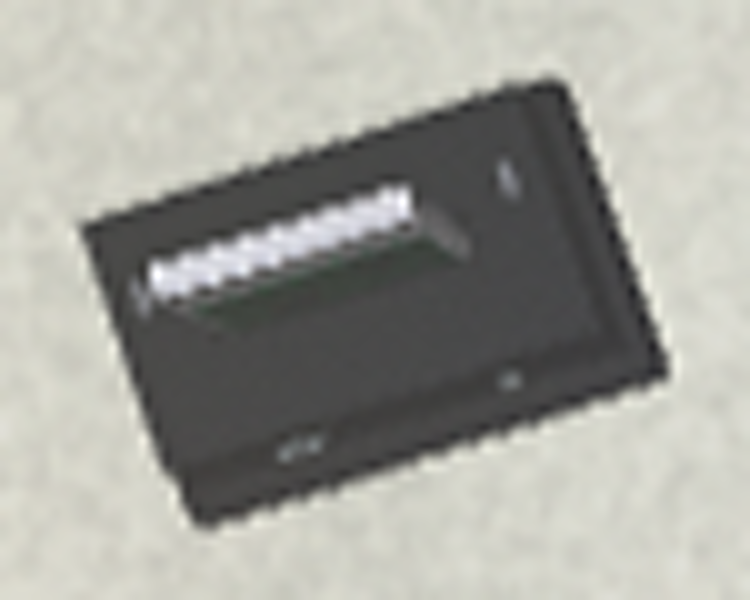

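```bash
cat >> h.py <<'E'
def to(xyz,head):
    s=r.get_state();q=s["eef_rot"];M=R.from_quat([q[1],q[2],q[3],q[0]]).as_matrix()
    h=np.degrees(np.arctan2(M[1,0],M[0,0]));dy=(h-head+180)%360-180
    print("pos",s["eef_pos"].round(4),"head",round(h,2),"tilt",M[:,2].round(3),"open",round(float(s["opening"]),3),"F",s["ft_force"].round(1),"t",s["clock"])
    print("mm",((np.array(xyz)-s["eef_pos"])@M*1000).round(1),"yaw",round(dy,2))
E
python3 - <<'E'
from h import *
to([.4373,.3684,.292],200)
z=np.load("top0.npz");p=z["p"]
P=cloud("top",z["d"])
m=np.zeros((400,640),bool);m[195:225,195:250]=1
m&=(P[...,2]>.075)&(P[...,2]<.115);print("strip below top",np.median(p[m],0),"dock",np.median(p[222:230,225:240].reshape(-1,3),0))
E
```

```text
pos [ 0.2699 -0.5634  0.2917] head 25.6 tilt [-0.     0.001 -1.   ] open 0.999 F [-0.3  0.7 -1. ] t 0.1
mm [ 5.535e+02 -7.680e+02  6.000e-01] yaw -174.4
strip below top [70. 77. 71.] dock [70.5 70.  69. ]
```

The docks in the top view are black at (228,215), purple at (228,293) and red at (155,265). Only the black one holds a drive. That drive is 70 x 10 mm with its top at z = 0.125, and its green side faces the robot. A second drive-like plate leaning at (207,152) is a look-alike. The crop confirms the black dock and its drive are the ones meant.

{"fn": "send_rows", "kwargs": {
  "moves": [
    {"tx": 28,"ty": -38,"yaw": -7},
    {"tx": 56,"ty": -77,"yaw": -14},
    {"tx": 83,"ty": -115,"yaw": -21},
    {"tx": 111,"ty": -154,"yaw": -28},
    {"tx": 139,"ty": -192,"yaw": -35},
    {"tx": 167,"ty": -231,"yaw": -42},
    {"tx": 194,"ty": -269,"yaw": -49},
    {"tx": 222,"ty": -308,"yaw": -56},
    {"tx": 250,"ty": -346,"yaw": -63},
    {"tx": 278,"ty": -385,"yaw": -70},
    {"tx": 305,"ty": -423,"yaw": -77},
    {"tx": 333,"ty": -462,"yaw": -84},
    {"tx": 361,"ty": -500,"yaw": -91},
    {"tx": 389,"ty": -539,"yaw": -98},
    {"tx": 416,"ty": -577,"yaw": -105},
    {"tx": 444,"ty": -616,"yaw": -112},
    {"tx": 472,"ty": -654,"yaw": -119},
    {"tx": 500,"ty": -693,"yaw": -126},
    {"tx": 527,"ty": -731,"yaw": -133},
    {"tx": 553.5,"ty": -768,"yaw": -140}
  ]
}}

```text
invalid input
```

```bash
python3 - <<'E'
from h import *
to([.4373,.3684,.292],200);print(r.get_state()["qpos"].round(2))
E
```

```text
pos [ 0.2699 -0.5634  0.2917] head 25.6 tilt [-0.     0.001 -1.   ] open 0.999 F [-0.3  0.7 -1. ] t 0.1
mm [ 5.535e+02 -7.680e+02  6.000e-01] yaw -174.4
[-1.22  0.49  1.35 -0.    1.3  -0.1 ]
```

{"fn": "send_rows", "kwargs": {
  "moves": [
    {"tx": 28,"ty": -38,"tz": 0,"yaw": -7,"grip": 1},
    {"tx": 56,"ty": -77,"tz": 0,"yaw": -14,"grip": 1}
  ]
}}

```text
clock: 0.3
eef_pos: [0.287, -0.4693, 0.2914]
eef_rot: [-0.0, 0.94, 0.34, 0.0]
ft_force: [1.1, 0.1, 0.0]
opening: 0.999
```

```bash
python3 - <<'E'
from h import *
to([.4373,.3684,.292],200);print(r.get_state()["qpos"].round(2))
E
```

```text
pos [ 0.287  -0.4693  0.2914] head 39.78 tilt [-0.     0.001 -1.   ] open 0.999 F [1.1 0.1 0. ] t 0.3
mm [ 651.5 -547.6    0. ] yaw -160.22
[-1.13  0.39  1.53  0.    1.22 -0.25]
```

{"fn": "send_rows", "kwargs": {
  "moves": [
    {"tx": 36,"ty": -30,"tz": 0,"yaw": -8,"grip": 1},
    {"tx": 72,"ty": -61,"tz": 0,"yaw": -16,"grip": 1},
    {"tx": 109,"ty": -91,"tz": 0,"yaw": -24,"grip": 1},
    {"tx": 145,"ty": -122,"tz": 0,"yaw": -32,"grip": 1},
    {"tx": 181,"ty": -152,"tz": 0,"yaw": -40,"grip": 1},
    {"tx": 217,"ty": -183,"tz": 0,"yaw": -48,"grip": 1},
    {"tx": 253,"ty": -213,"tz": 0,"yaw": -56,"grip": 1},
    {"tx": 290,"ty": -243,"tz": 0,"yaw": -64,"grip": 1},
    {"tx": 326,"ty": -274,"tz": 0,"yaw": -72,"grip": 1},
    {"tx": 362,"ty": -304,"tz": 0,"yaw": -80,"grip": 1},
    {"tx": 398,"ty": -335,"tz": 0,"yaw": -88,"grip": 1},
    {"tx": 434,"ty": -365,"tz": 0,"yaw": -96,"grip": 1},
    {"tx": 471,"ty": -396,"tz": 0,"yaw": -104,"grip": 1},
    {"tx": 507,"ty": -426,"tz": 0,"yaw": -112,"grip": 1},
    {"tx": 543,"ty": -456,"tz": 0,"yaw": -120,"grip": 1},
    {"tx": 579,"ty": -487,"tz": 0,"yaw": -128,"grip": 1},
    {"tx": 615,"ty": -517,"tz": 0,"yaw": -136,"grip": 1},
    {"tx": 651.5,"ty": -547.6,"tz": 0,"yaw": -144,"grip": 1},
    {"tx": 651.5,"ty": -547.6,"tz": 0,"yaw": -150,"grip": 1},
    {"tx": 651.5,"ty": -547.6,"tz": 0,"yaw": -150,"grip": 1}
  ]
}}

```text
clock: 2.3
eef_pos: [0.4399, 0.3681, 0.2915]
eef_rot: [-0.0, -0.086, 0.996, -0.0]
ft_force: [-0.1, -0.9, -0.4]
opening: 1.001
```

```bash
python3 - <<'E'
from h import *
to([.4373,.3684,.155],200);print(r.get_state()["qpos"].round(2))
E
```

```text
pos [0.4399 0.3681 0.2915] head -170.18 tilt [-0.001 -0.001 -1.   ] open 1.001 F [-0.1 -0.9 -0.4] t 2.3
mm [  2.4   0.8 136.5] yaw -10.18
[ 0.59  0.42  1.48 -0.    1.24 -1.15]
```

{"fn": "send_rows", "kwargs": {
  "moves": [
    {"tx": 2.4,"ty": 0.8,"tz": 10,"yaw": -8,"grip": 1},
    {"tx": 2.4,"ty": 0.8,"tz": 20,"yaw": -10.2,"grip": 1},
    {"tx": 2.4,"ty": 0.8,"tz": 30,"yaw": -10.2,"grip": 1},
    {"tx": 2.4,"ty": 0.8,"tz": 60,"yaw": -10.2,"grip": 1},
    {"tx": 2.4,"ty": 0.8,"tz": 60,"yaw": -10.2,"grip": 1},
    {"tx": 2.4,"ty": 0.8,"tz": 60,"yaw": -10.2,"grip": 1}
  ]
}}

```text
clock: 2.9
eef_pos: [0.4376, 0.367, 0.2323]
eef_rot: [-0.001, -0.171, 0.985, -0.0]
ft_force: [-0.4, -0.8, 0.1]
opening: 1.001
```

```bash
python3 - <<'E'
from h import *
to([.4373,.3684,.155],200)
p,d=r.grab_frame("side");cv2.imwrite("pics/s1.png",cv2.resize(p[200:350,210:380,::-1],(680,600)))
E
```

```text
pos [0.4376 0.367  0.2323] head -160.36 tilt [-0.001 -0.001 -1.   ] open 1.001 F [-0.4 -0.8  0.1] t 2.9
mm [-0.3  1.4 77.3] yaw -0.36
```

View pics/s1.png

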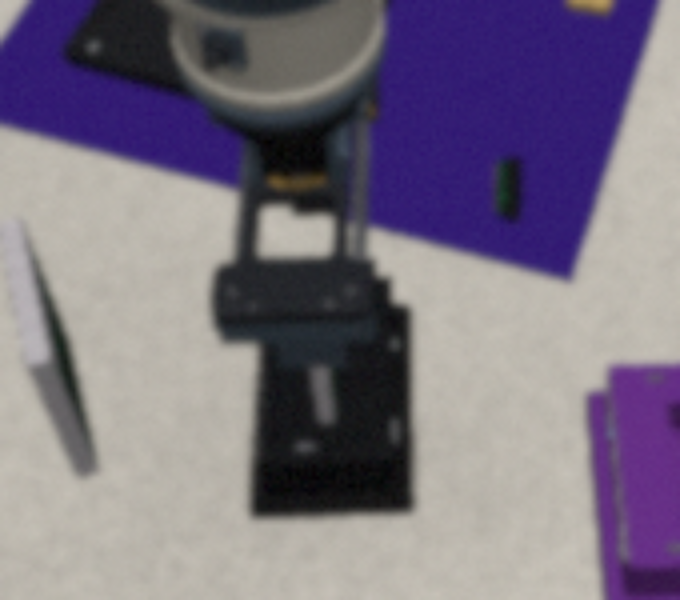

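The gripper is lined up over the drive: the drive's edge is at crop (322,395), directly below the near finger. Next I lower, grip and pull.

{"fn": "send_rows", "kwargs": {
  "moves": [
    {"tx": -0.3,"ty": 1.4,"tz": 20,"yaw": -0.4,"grip": 1},
    {"tx": -0.3,"ty": 1.4,"tz": 40,"yaw": -0.4,"grip": 1},
    {"tx": -0.3,"ty": 1.4,"tz": 60,"yaw": -0.4,"grip": 1},
    {"tx": -0.3,"ty": 1.4,"tz": 70,"yaw": -0.4,"grip": 1},
    {"tx": -0.3,"ty": 1.4,"tz": 77,"yaw": -0.4,"grip": 1},
    {"tx": -0.3,"ty": 1.4,"tz": 77,"yaw": -0.4,"grip": 1},
    {"tx": -0.3,"ty": 1.4,"tz": 77,"yaw": -0.4,"grip": 0.6},
    {"tx": -0.3,"ty": 1.4,"tz": 77,"yaw": -0.4,"grip": 0.6},
    {"tx": -0.3,"ty": 1.4,"tz": 77,"yaw": -0.4,"grip": 0.6},
    {"tx": -0.3,"ty": 1.4,"tz": 77,"yaw": -0.4,"grip": 0.6},
    {"tx": -0.3,"ty": 1.4,"tz": 77,"yaw": -0.4,"grip": 0.6},
    {"tx": -0.3,"ty": 1.4,"tz": 77,"yaw": -0.4,"grip": 0.6}
  ]
}}

```text
clock: 4.15
eef_pos: [0.4379, 0.3689, 0.1559]
eef_rot: [0.0, -0.175, 0.985, -0.0]
ft_force: [0.4, -3.6, 6.5]
opening: 0.766
```

```bash
python3 - <<'E'
from h import *
to([.4373,.3684,.200],200)
E
```

```text
pos [0.4379 0.3689 0.1559] head -159.8 tilt [ 0.001  0.    -1.   ] open 0.766 F [ 0.4 -3.6  6.5] t 4.15
mm [  0.7  -0.2 -44.1] yaw 0.2
```

{"fn": "send_rows", "kwargs": {
  "moves": [
    {"tx": 0,"ty": 0,"tz": -10,"yaw": 0,"grip": 0.5},
    {"tx": 0,"ty": 0,"tz": -20,"yaw": 0,"grip": 0.5},
    {"tx": 0,"ty": 0,"tz": -30,"yaw": 0,"grip": 0.5},
    {"tx": 0,"ty": 0,"tz": -40,"yaw": 0,"grip": 0.5},
    {"tx": 0,"ty": 0,"tz": -48,"yaw": 0,"grip": 0.5},
    {"tx": 0,"ty": 0,"tz": -48,"yaw": 0,"grip": 0.5},
    {"tx": 0,"ty": 0,"tz": -48,"yaw": 0,"grip": 0.5},
    {"tx": 0,"ty": 0,"tz": -48,"yaw": 0,"grip": 0.5}
  ]
}}

```text
clock: 4.95
eef_pos: [0.4373, 0.3689, 0.2029]
eef_rot: [-0.0, -0.175, 0.985, -0.0]
ft_force: [-0.1, -0.0, -1.4]
opening: 0.764
```

```bash
python3 - <<'E'
from h import *
to([.4373,.3684,.200],200)
p,d=r.grab_frame("side");cv2.imwrite("pics/s2.png",cv2.resize(p[190:340,210:380,::-1],(680,600)))
E
```

```text
pos [0.4373 0.3689 0.2029] head -159.8 tilt [-0.001 -0.    -1.   ] open 0.764 F [-0.1 -0.  -1.4] t 4.95
mm [ 0.2 -0.5  2.9] yaw 0.2
```

View pics/s2.png

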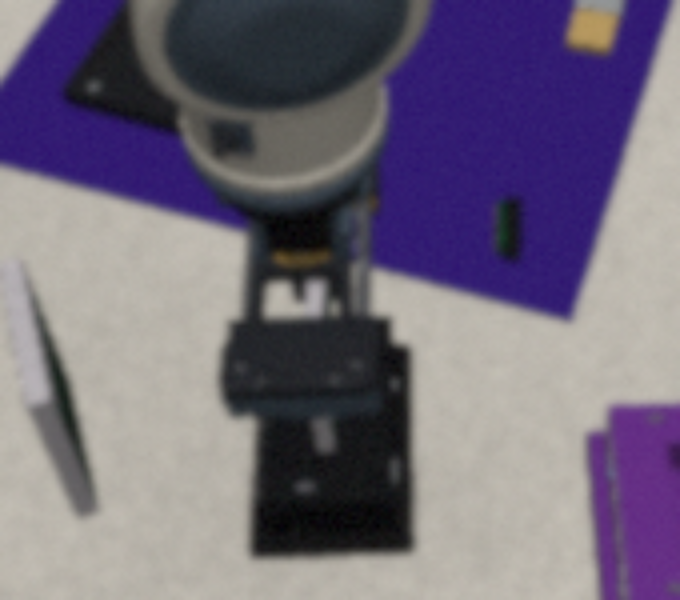

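{"fn": "send_rows", "kwargs": {
  "moves": [
    {"tx": 1,"ty": 0,"tz": 8,"yaw": 0,"grip": 0.5},
    {"tx": 1,"ty": 0,"tz": 16,"yaw": 0,"grip": 0.5},
    {"tx": 1,"ty": 0,"tz": 16,"yaw": 0,"grip": 0.5},
    {"tx": 7,"ty": 0,"tz": 16,"yaw": 0,"grip": 0.5},
    {"tx": 13,"ty": 0,"tz": 16,"yaw": 0,"grip": 0.5},
    {"tx": 19,"ty": 0,"tz": 17,"yaw": 0,"grip": 0.5},
    {"tx": 24.5,"ty": 0,"tz": 18.3,"yaw": 0,"grip": 0.5},
    {"tx": 30,"ty": 0,"tz": 20.2,"yaw": 0,"grip": 0.5},
    {"tx": 35.4,"ty": 0,"tz": 22.5,"yaw": 0,"grip": 0.5},
    {"tx": 40.5,"ty": 0,"tz": 25.2,"yaw": 0,"grip": 0.5},
    {"tx": 45.4,"ty": 0,"tz": 28.5,"yaw": 0,"grip": 0.5},
    {"tx": 45.4,"ty": 0,"tz": 28.5,"yaw": 0,"grip": 0.5}
  ]
}}

```text
clock: 6.2
eef_pos: [0.395, 0.3533, 0.1748]
eef_rot: [0.0, -0.175, 0.984, 0.0]
ft_force: [3.7, -2.8, 4.1]
opening: 0.763
```

```bash
python3 - <<'E'
from h import *
to([.4373,.3684,.200],200)
p,d=r.grab_frame("side");cv2.imwrite("pics/s3.png",cv2.resize(p[190:340,210:380,::-1],(680,600)))
p,d=r.grab_frame("top");cv2.imwrite("pics/t3.png",cv2.resize(p[150:270,160:320,::-1],(800,600)))
E
```

```text
pos [0.395  0.3533 0.1748] head -159.79 tilt [ 0.001  0.    -1.   ] open 0.763 F [ 3.7 -2.8  4.1] t 6.2
mm [-44.9  -0.4 -25.2] yaw 0.21
```

View pics/s3.png

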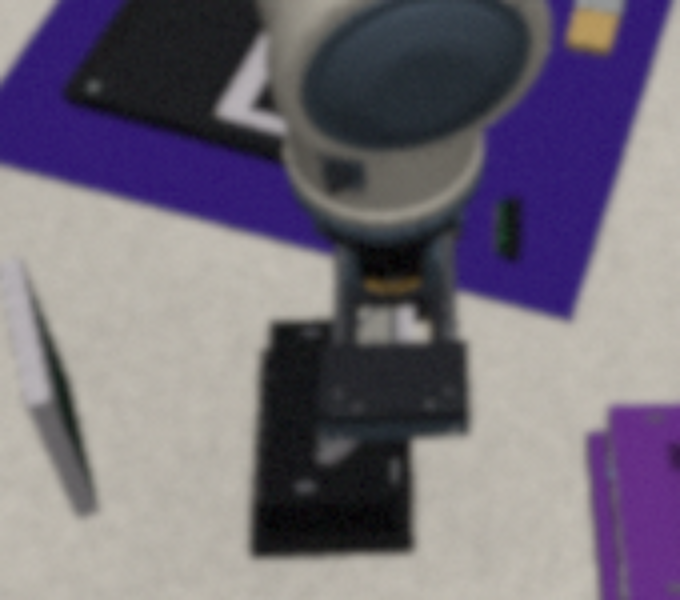

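View pics/t3.png

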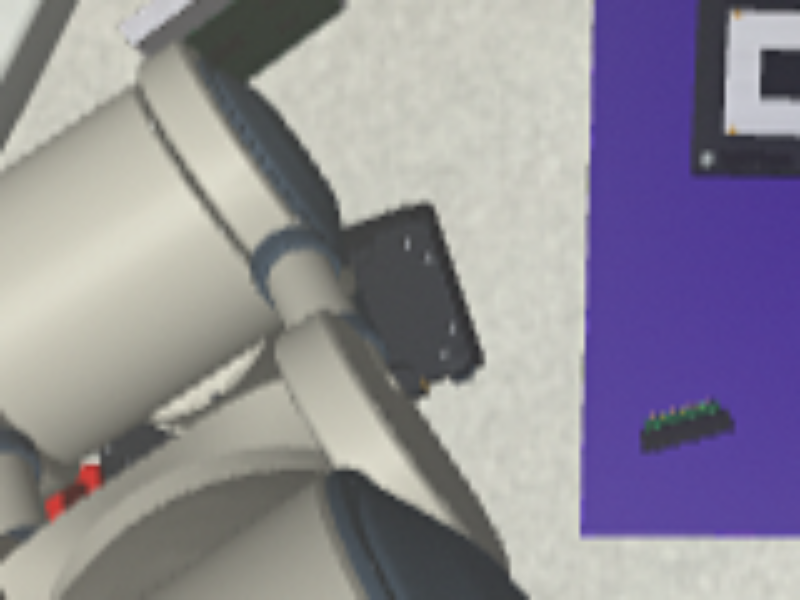

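The drive is tilting as planned, and its white label shows above the fingers at crop (400,320). I'll carry on to flat.

{"fn": "send_rows", "kwargs": {
  "moves": [
    {"tx": 4.4,"ty": 0,"tz": 3.8,"yaw": 0,"grip": 0.5},
    {"tx": 8.5,"ty": 0,"tz": 8,"yaw": 0,"grip": 0.5},
    {"tx": 12.2,"ty": 0,"tz": 12.5,"yaw": 0,"grip": 0.5},
    {"tx": 15.4,"ty": 0,"tz": 17.3,"yaw": 0,"grip": 0.5},
    {"tx": 18.2,"ty": 0,"tz": 22.3,"yaw": 0,"grip": 0.5},
    {"tx": 20.5,"ty": 0,"tz": 27.5,"yaw": 0,"grip": 0.5},
    {"tx": 22.4,"ty": 0,"tz": 32.9,"yaw": 0,"grip": 0.5},
    {"tx": 23.8,"ty": 0,"tz": 38.4,"yaw": 0,"grip": 0.5},
    {"tx": 24.6,"ty": 0,"tz": 44,"yaw": 0,"grip": 0.5},
    {"tx": 25.1,"ty": 0,"tz": 48,"yaw": 0,"grip": 0.5},
    {"tx": 25.1,"ty": 0,"tz": 49.7,"yaw": 0,"grip": 0.5},
    {"tx": 25.1,"ty": 0,"tz": 49.7,"yaw": 0,"grip": 0.5},
    {"tx": 25.1,"ty": 0,"tz": 49.7,"yaw": 0,"grip": 0.5}
  ]
}}

```text
clock: 7.6
eef_pos: [0.3688, 0.3435, 0.1243]
eef_rot: [-0.003, -0.175, 0.985, -0.001]
ft_force: [-12.5, -4.0, 6.2]
opening: 0.764
```

```bash
python3 - <<'E'
from h import *
to([.4373,.3684,.200],200)
p,d=r.grab_frame("side");cv2.imwrite("pics/s4.png",cv2.resize(p[190:340,210:380,::-1],(680,600)))
E
```

```text
pos [0.3688 0.3435 0.1243] head -159.81 tilt [-0.005 -0.003 -1.   ] open 0.764 F [-12.5  -4.    6.2] t 7.6
mm [-72.4  -0.3 -76.1] yaw 0.19
```

View pics/s4.png

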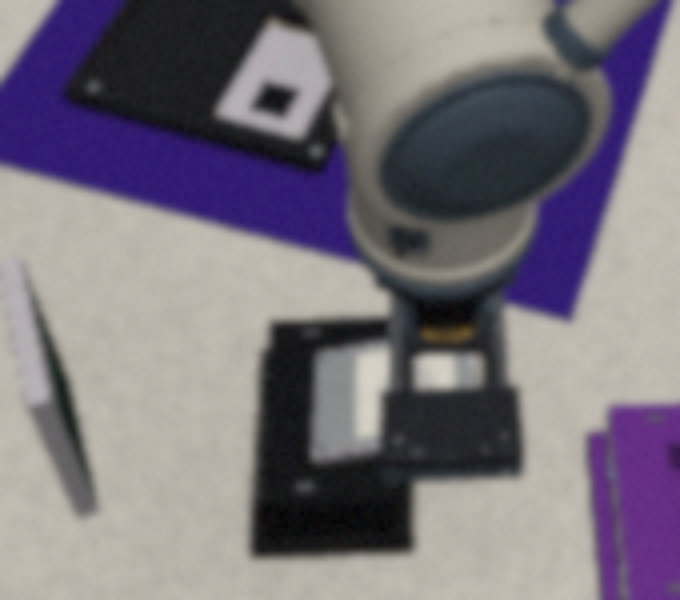

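The drive is flat on the dock top with its label up. I'll lift it and measure how level it is.

{"fn": "send_rows", "kwargs": {
  "moves": [
    {"tx": 0,"ty": 0,"tz": -5,"yaw": 0,"grip": 0.5},
    {"tx": 0,"ty": 0,"tz": -15,"yaw": 0,"grip": 0.5},
    {"tx": 0,"ty": 0,"tz": -35,"yaw": 0,"grip": 0.5},
    {"tx": 0,"ty": 0,"tz": -60,"yaw": 0,"grip": 0.5},
    {"tx": 0,"ty": 0,"tz": -85,"yaw": 0,"grip": 0.5},
    {"tx": 0,"ty": 0,"tz": -100,"yaw": 0,"grip": 0.5},
    {"tx": 0,"ty": 0,"tz": -100,"yaw": 0,"grip": 0.5},
    {"tx": 0,"ty": 0,"tz": -100,"yaw": 0,"grip": 0.5}
  ]
}}

```text
clock: 8.45
eef_pos: [0.3713, 0.3447, 0.225]
eef_rot: [0.0, -0.175, 0.985, 0.0]
ft_force: [-0.2, -0.4, -1.7]
opening: 0.764
```

```bash
cat > m2.py <<'E'
from h import *
import sys
tag=sys.argv[1]
s=r.get_state();q=s["eef_rot"];M=R.from_quat([q[1],q[2],q[3],q[0]]).as_matrix();t=s["eef_pos"]
p,d=r.grab_frame("side");P=cloud("side",d)
T=(P-t)@M*1000  # tool coords
m=(d>0)&(abs(T[...,1])<31)&(T[...,0]>-95)&(T[...,0]<-22)&(T[...,2]>35)&(T[...,2]<85)
pts=T[m];print("n",m.sum())
if m.sum()>20:
    A=np.c_[pts[:,0],pts[:,1],np.ones(len(pts))];
    k=np.ones(len(pts),bool)
    for _ in range(3):
        c=np.linalg.lstsq(A[k],pts[k,2],rcond=None)[0];e=pts[:,2]-A@c;k=abs(e)<4
    print("plane z=a x+b y+c",c.round(3),"deg",np.degrees(np.arctan(c[:2])).round(1),"used",k.sum(),"xrange",np.percentile(pts[k,0],[1,99]).round(1),"y",np.percentile(pts[k,1],[1,99]).round(1))
u,v=proj("side",[t])[0].astype(int);y0=min(max(v-60,0),250);x0=min(max(u-100,0),440)
cv2.imwrite(f"pics/{tag}.png",cv2.resize(p[y0:y0+150,x0:x0+200,::-1],(800,600)))
E
python3 m2.py s5; python3 - <<'E'
from h import *
to([.5845,.0981,.26],87.75)
z=np.load("side0.npz");p,d=z["p"],z["d"];P=cloud("side",d)
# cross-check bay from side view: bright pixels at bay, cast on z=.010
m=np.zeros((400,640),bool);m[185:235,255:305]=1;m&=p.min(-1)>120
v,u=np.nonzero(m);c=ray("side",np.c_[u,v],.010)[:,:2]*1000
print("bay side",cv2.minAreaRect(c.astype(np.float32)))
E
```

```text
n 435
plane z=a x+b y+c [-3.0300e-01 -1.2000e-02  3.3785e+01] deg [-16.9  -0.7] used 435 xrange [-81.8 -39.2] y [-30.7  30.5]
pos [0.3711 0.3445 0.2245] head -159.8 tilt [-0.001 -0.    -1.   ] open 0.762 F [-0.9  0.5 -0.9] t 8.5
mm [-115.2 -304.9  -35.6] yaw 112.45
bay side ((585.66357421875, 94.38729858398438), (101.4371566772461, 71.31273651123047), 88.4017333984375)
```

View pics/s5.png

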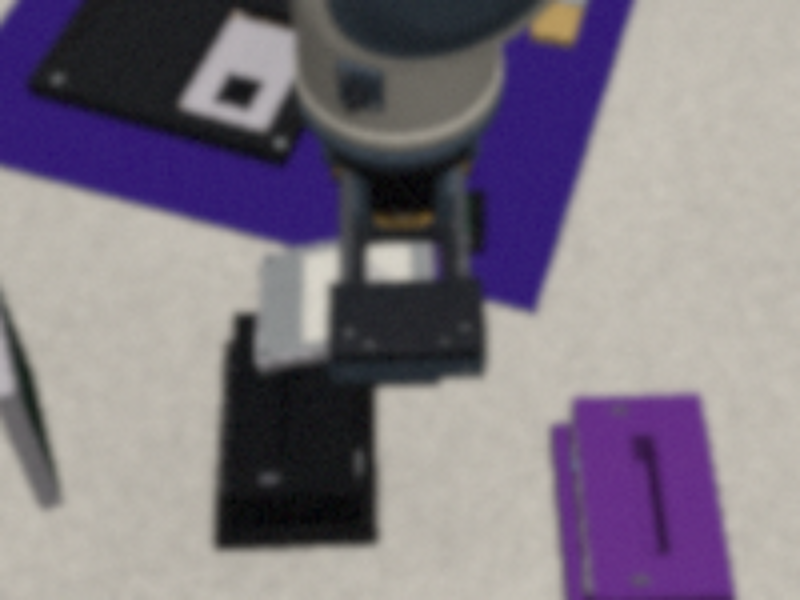

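```bash
python3 - <<'E'
from h import *
z=np.load("side0.npz");P=cloud("side",z["d"])
for (u,v) in [(300,300),(305,310),(282,318),(180,278),(380,320),(290,170)]: print((u,v),P[v-1:v+2,u-1:u+2].reshape(-1,3).mean(0).round(4))
s=r.get_state();q=s["eef_rot"];M=R.from_quat([q[1],q[2],q[3],q[0]]).as_matrix();t=s["eef_pos"]
out=[]
for i in range(2):
    p,d=r.grab_frame("side");out.append(d)
d=np.median(out,0) if 0 else np.mean(out,0)
P=cloud("side",d);T=(P-t)@M*1000
m=(abs(T[...,1])<40)&(T[...,0]>-100)&(T[...,0]<45)&(T[...,2]>15)&(T[...,2]<95)&(d>0)
np.set_printoptions(linewidth=200)
for lo in range(-100,45,8):
    k=m&(T[...,0]>=lo)&(T[...,0]<lo+8)&(abs(T[...,1])<25)
    if k.sum()>3: print(lo,k.sum(),"z",np.percentile(T[k][:,2],[10,50,90]).round(1),"rgb",np.median(p[k],0))
np.savez("s5.npz",p=p,d=d)
E
```

```text
(300, 300) [0.4108 0.3835 0.0596]
(305, 310) [0.3907 0.4036 0.0593]
(282, 318) [0.4377 0.4337 0.0475]
(180, 278) [0.7471 0.3998 0.0124]
(380, 320) [0.2183 0.3571 0.0242]
(290, 170) [ 0.6176 -0.0662  0.0216]
-84 51 z [56.2 57.9 58.9] rgb [140. 141. 143.]
-76 71 z [54.3 55.8 56.9] rgb [139. 142. 142.]
-68 62 z [52.1 53.3 54.3] rgb [138.5 141.  142. ]
-60 69 z [49.5 51.4 52.5] rgb [187. 185. 178.]
-52 68 z [47.3 48.5 50.1] rgb [212. 209. 198.]
-44 30 z [44.9 46.3 47.3] rgb [192. 190. 180.]
-20 33 z [38.1 39.8 41.5] rgb [187. 183. 179.]
-12 30 z [36.2 37.4 38.4] rgb [205.5 201.  191.5]
-4 33 z [34.  35.3 36.4] rgb [198. 194. 186.]
4 36 z [31.8 33.3 34.7] rgb [143.5 145.  146. ]
12 13 z [31.5 33.3 39.8] rgb [130. 126. 134.]
```

The lift check shows the drive slid about 20 mm up in the pads and its connector end droops about 17°, which is beyond the 12.5° limit. The fix is to lay it on the flat dock top, release it and grip it again at its centre.

{"fn": "send_rows", "kwargs": {
  "moves": [
    {"tx": -14,"ty": 0,"tz": 20,"yaw": 0,"grip": 0.5},
    {"tx": -14,"ty": 0,"tz": 45,"yaw": 0,"grip": 0.5},
    {"tx": -14,"ty": 0,"tz": 70,"yaw": 0,"grip": 0.5},
    {"tx": -14,"ty": 0,"tz": 85,"yaw": 0,"grip": 0.5},
    {"tx": -14,"ty": 0,"tz": 90,"yaw": 0,"grip": 0.5},
    {"tx": -14,"ty": 0,"tz": 94,"yaw": 0,"grip": 0.5},
    {"tx": -14,"ty": 0,"tz": 97,"yaw": 0,"grip": 0.5},
    {"tx": -14,"ty": 0,"tz": 100,"yaw": 0,"grip": 0.5},
    {"tx": -14,"ty": 0,"tz": 103,"yaw": 0,"grip": 0.5},
    {"tx": -14,"ty": 0,"tz": 106,"yaw": 0,"grip": 0.5},
    {"tx": -14,"ty": 0,"tz": 106,"yaw": 0,"grip": 0.5}
  ]
}}

```text
clock: 9.7
eef_pos: [0.3845, 0.3496, 0.119]
eef_rot: [0.0, -0.175, 0.984, 0.0]
ft_force: [-2.9, -0.1, 3.3]
opening: 0.762
```

```bash
cat > m3.py <<'E'
from h import *
import sys
s=r.get_state();q=s["eef_rot"];M=R.from_quat([q[1],q[2],q[3],q[0]]).as_matrix();t=s["eef_pos"]
print("tcp",t.round(4),"F",s["ft_force"].round(1),"open",s["opening"].round(3),"t",s["clock"])
p,d=r.grab_frame("side");P=cloud("side",d);T=(P-t)@M*1000
m=(abs(T[...,1])<25)&(T[...,0]>-110)&(T[...,0]<90)&(T[...,2]>15)&(T[...,2]<95)&(d>0)&(p.min(-1)>110)
for lo in range(-110,90,12):
    k=m&(T[...,0]>=lo)&(T[...,0]<lo+12)
    if k.sum()>3: print(lo+6,k.sum(),"ztool",np.median(T[k][:,2]).round(1),"zworld",np.median(P[k][:,2]).round(4),"rgb",np.median(p[k],0))
x=T[m];print("x range",np.percentile(x[:,0],[0.5,99.5]).round(1))
u,v=proj("side",[t])[0].astype(int);y0=min(max(v-60,0),250);x0=min(max(u-100,0),440)
cv2.imwrite(f"pics/{sys.argv[1]}.png",cv2.resize(p[y0:y0+150,x0:x0+200,::-1],(800,600)))
E
python3 m3.py s6
```

```text
Traceback (most recent call last):
  File "m3.py", line 4, in <module>
    print("tcp",t.round(4),"F",s["ft_force"].round(1),"open",s["opening"].round(3),"t",s["clock"])
                                                             ^^^^^^^^^^^^^^^^^^
AttributeError: 'float' object has no attribute 'round'
```

```bash
sed -i 's/s\["opening"\].round(3)/round(float(s["opening"]),3)/' m3.py; python3 m3.py s6
```

```text
tcp [0.3845 0.3496 0.119 ] F [-2.9 -0.1  3.3] open 0.762 t 9.7
-80 68 ztool 48.8 zworld 0.0702 rgb [138. 141. 142.]
-68 91 ztool 47.2 zworld 0.0718 rgb [140. 143. 144.]
-56 91 ztool 45.0 zworld 0.074 rgb [184. 183. 177.]
-44 72 ztool 43.0 zworld 0.076 rgb [212.5 209.5 199. ]
-32 5 ztool 41.3 zworld 0.0777 rgb [161. 159. 152.]
-20 24 ztool 37.9 zworld 0.0811 rgb [177.5 174.5 168.5]
-8 40 ztool 36.8 zworld 0.0822 rgb [199.5 195.5 189.5]
4 42 ztool 34.5 zworld 0.0845 rgb [171. 170. 166.]
16 23 ztool 34.3 zworld 0.0846 rgb [137. 137. 139.]
x range [-82.4  15.2]
```

View pics/s6.png

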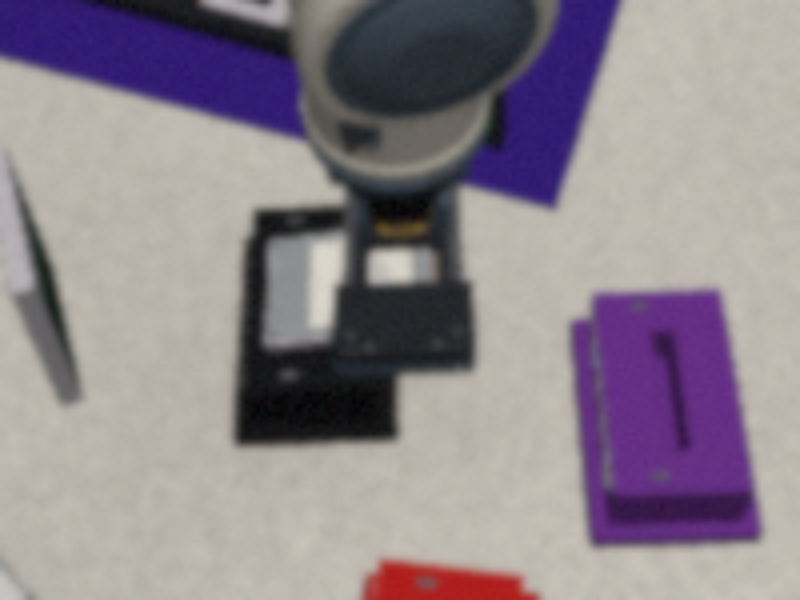

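Pressing is turning it as intended: the tilt is down to about 9.5°. I'll press a bit more and then release.

{"fn": "send_rows", "kwargs": {
  "moves": [
    {"tx": 0,"ty": 0,"tz": 3,"yaw": 0,"grip": 0.5},
    {"tx": 0,"ty": 0,"tz": 6,"yaw": 0,"grip": 0.5},
    {"tx": 0,"ty": 0,"tz": 9,"yaw": 0,"grip": 0.5},
    {"tx": 0,"ty": 0,"tz": 12,"yaw": 0,"grip": 0.5},
    {"tx": 0,"ty": 0,"tz": 12,"yaw": 0,"grip": 0.5},
    {"tx": 0,"ty": 0,"tz": 12,"yaw": 0,"grip": 1},
    {"tx": 0,"ty": 0,"tz": 12,"yaw": 0,"grip": 1},
    {"tx": 0,"ty": 0,"tz": 12,"yaw": 0,"grip": 1},
    {"tx": 0,"ty": 0,"tz": 12,"yaw": 0,"grip": 1},
    {"tx": 0,"ty": 0,"tz": 12,"yaw": 0,"grip": 1}
  ]
}}

```text
clock: 10.75
eef_pos: [0.3846, 0.3495, 0.1071]
eef_rot: [0.0, -0.175, 0.985, 0.0]
ft_force: [-0.8, -0.1, -0.1]
opening: 1.001
```

```bash
python3 m3.py s7
```

```text
tcp [0.3846 0.3495 0.1071] F [-0.8 -0.1 -0.1] open 1.001 t 10.75
-104 7 ztool 94.4 zworld 0.0127 rgb [127. 124. 119.]
-80 73 ztool 37.9 zworld 0.0692 rgb [143. 146. 146.]
-68 95 ztool 37.6 zworld 0.0695 rgb [144. 147. 148.]
-56 94 ztool 37.5 zworld 0.0696 rgb [199.  197.5 189. ]
-44 89 ztool 37.1 zworld 0.0699 rgb [219. 216. 206.]
-20 46 ztool 37.3 zworld 0.0697 rgb [183.  180.5 175.5]
-8 63 ztool 37.2 zworld 0.0699 rgb [208. 204. 196.]
4 62 ztool 37.4 zworld 0.0697 rgb [186.5 186.  179.5]
16 30 ztool 37.7 zworld 0.0694 rgb [153.5 155.  155. ]
x range [-106.8   15.1]
```

View pics/s7.png

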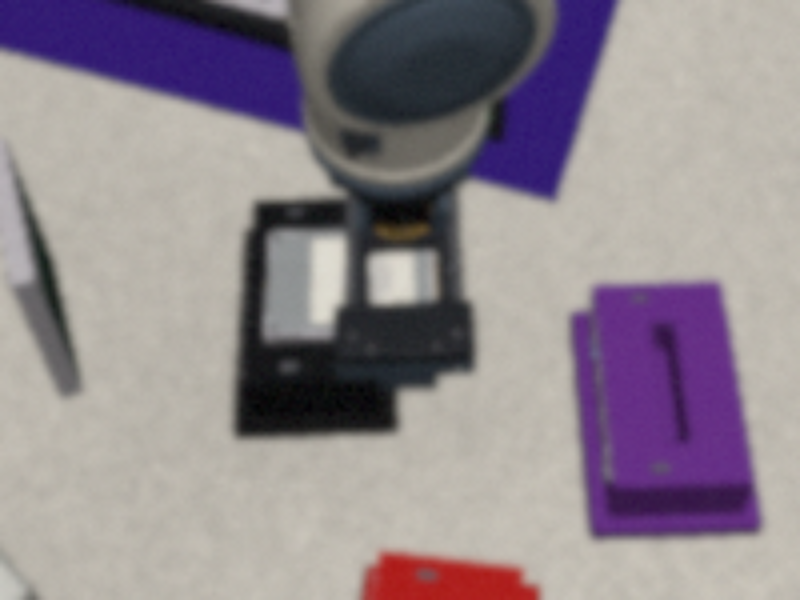

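The drive now lies flat on the dock top: its upper face reads z = 0.0695 along the whole length, and its centre is about 34 mm ahead of the tool. I'll raise, shift and grip at the centre with the fingertips.

{"fn": "send_rows", "kwargs": {
  "moves": [
    {"tx": 0,"ty": 0,"tz": -15,"yaw": 0,"grip": 1},
    {"tx": 0,"ty": 0,"tz": -30,"yaw": 0,"grip": 1},
    {"tx": 0,"ty": 0,"tz": -39,"yaw": 0,"grip": 1},
    {"tx": 0,"ty": 0,"tz": -39,"yaw": 0,"grip": 1},
    {"tx": -12,"ty": 0,"tz": -39,"yaw": 0,"grip": 1},
    {"tx": -24,"ty": 0,"tz": -39,"yaw": 0,"grip": 1},
    {"tx": -33,"ty": 0,"tz": -39,"yaw": 0,"grip": 1},
    {"tx": -33,"ty": 0,"tz": -39,"yaw": 0,"grip": 1},
    {"tx": -33,"ty": 0,"tz": -34,"yaw": 0,"grip": 1},
    {"tx": -33,"ty": 0,"tz": -34,"yaw": 0,"grip": 1},
    {"tx": -33,"ty": 0,"tz": -34,"yaw": 0,"grip": 0.6},
    {"tx": -33,"ty": 0,"tz": -34,"yaw": 0,"grip": 0.5},
    {"tx": -33,"ty": 0,"tz": -34,"yaw": 0,"grip": 0.5},
    {"tx": -33,"ty": 0,"tz": -34,"yaw": 0,"grip": 0.5},
    {"tx": -33,"ty": 0,"tz": -34,"yaw": 0,"grip": 0.5},
    {"tx": -33,"ty": 0,"tz": -34,"yaw": 0,"grip": 0.5}
  ]
}}

```text
clock: 12.4
eef_pos: [0.4154, 0.3609, 0.1411]
eef_rot: [-0.0, -0.175, 0.985, 0.0]
ft_force: [-2.2, 0.1, 2.1]
opening: 0.761
```

```bash
python3 m3.py s8
```

```text
tcp [0.4154 0.3609 0.1411] F [-2.2  0.1  2.1] open 0.761 t 12.4
-44 8 ztool 72.1 zworld 0.0691 rgb [128. 128. 130.]
-20 15 ztool 71.7 zworld 0.0694 rgb [189. 186. 179.]
-8 15 ztool 71.6 zworld 0.0696 rgb [213. 209. 198.]
4 19 ztool 70.9 zworld 0.0703 rgb [211. 207. 197.]
16 4 ztool 71.4 zworld 0.0697 rgb [194.  190.5 181.5]
28 5 ztool 72.1 zworld 0.069 rgb [167. 165. 158.]
40 77 ztool 72.1 zworld 0.069 rgb [148. 151. 150.]
52 19 ztool 72.2 zworld 0.0689 rgb [169. 168. 166.]
x range [-49.5  48.4]
```

View pics/s8.png

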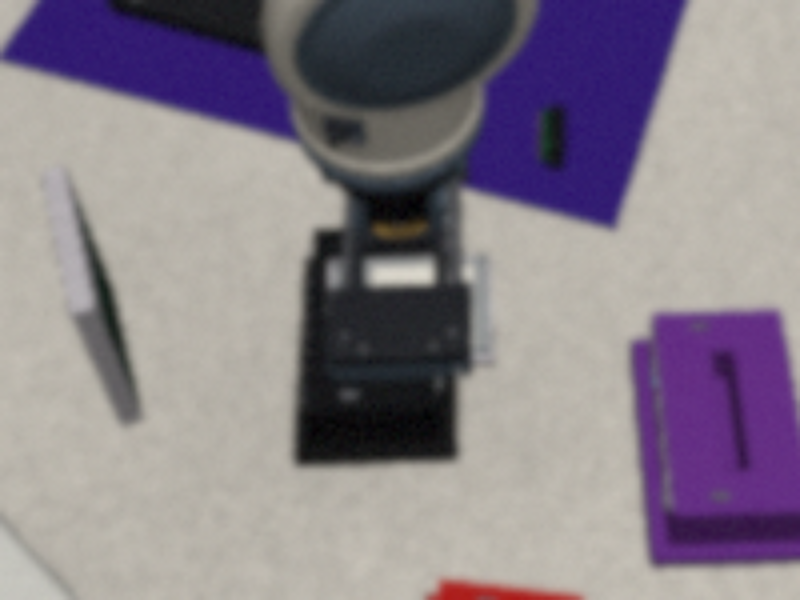

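Gripped at the centre: the drive reaches ±49 mm from the tool and is 69.3 mm wide by the opening. Now I lift and check.

{"fn": "send_rows", "kwargs": {
  "moves": [
    {"tx": 0,"ty": 0,"tz": -5,"yaw": 0,"grip": 0.5},
    {"tx": 0,"ty": 0,"tz": -15,"yaw": 0,"grip": 0.5},
    {"tx": 0,"ty": 0,"tz": -30,"yaw": 0,"grip": 0.5},
    {"tx": 0,"ty": 0,"tz": -50,"yaw": 0,"grip": 0.5},
    {"tx": 0,"ty": 0,"tz": -70,"yaw": 0,"grip": 0.5},
    {"tx": 0,"ty": 0,"tz": -90,"yaw": 0,"grip": 0.5},
    {"tx": 0,"ty": 0,"tz": -105,"yaw": 0,"grip": 0.5},
    {"tx": 0,"ty": 0,"tz": -110,"yaw": 0,"grip": 0.5},
    {"tx": 0,"ty": 0,"tz": -110,"yaw": 0,"grip": 0.5}
  ]
}}

```text
clock: 13.35
eef_pos: [0.4157, 0.361, 0.2519]
eef_rot: [0.001, -0.175, 0.985, 0.0]
ft_force: [-0.3, 0.3, -1.6]
opening: 0.765
```

```bash
python3 m3.py s9;python3 - <<'E'
from h import *
to([.5845,.0975,.25],87.75)
E
```

```text
tcp [0.4157 0.361  0.2519] F [-0.3  0.3 -1.6] open 0.765 t 13.35
40 86 ztool 71.7 zworld 0.1801 rgb [146.5 149.5 150. ]
52 23 ztool 72.1 zworld 0.1797 rgb [161. 161. 163.]
x range [-19.7  48.3]
pos [0.4154 0.3608 0.251 ] head -159.8 tilt [ 0.  0. -1.] open 0.766 F [-0.2 -0.2 -1.6] t 13.4
mm [ -67.8 -305.5    1.1] yaw 112.45
```

Still level at ztool 72, the same as when it rested on the dock. Now over to the bay at a safe height.

{"fn": "send_rows", "kwargs": {
  "moves": [
    {"tx": -2,"ty": -8,"tz": 0,"yaw": 3,"grip": 0.5},
    {"tx": -5,"ty": -22,"tz": 0,"yaw": 8,"grip": 0.5},
    {"tx": -9,"ty": -40,"tz": 0,"yaw": 15,"grip": 0.5},
    {"tx": -13,"ty": -59,"tz": 0,"yaw": 22,"grip": 0.5},
    {"tx": -17,"ty": -79,"tz": 0,"yaw": 29,"grip": 0.5},
    {"tx": -22,"ty": -99,"tz": 0,"yaw": 36,"grip": 0.5},
    {"tx": -26,"ty": -119,"tz": 0,"yaw": 43,"grip": 0.5},
    {"tx": -31,"ty": -139,"tz": 0,"yaw": 50,"grip": 0.5},
    {"tx": -35,"ty": -158,"tz": 0,"yaw": 57,"grip": 0.5},
    {"tx": -39,"ty": -178,"tz": 0,"yaw": 64,"grip": 0.5},
    {"tx": -44,"ty": -198,"tz": 0,"yaw": 71,"grip": 0.5},
    {"tx": -48,"ty": -218,"tz": 0,"yaw": 78,"grip": 0.5},
    {"tx": -53,"ty": -237,"tz": 0,"yaw": 85,"grip": 0.5},
    {"tx": -57,"ty": -257,"tz": 0,"yaw": 92,"grip": 0.5},
    {"tx": -61,"ty": -276,"tz": 0,"yaw": 99,"grip": 0.5},
    {"tx": -65,"ty": -291,"tz": 0,"yaw": 105,"grip": 0.5},
    {"tx": -67,"ty": -301,"tz": 0,"yaw": 110,"grip": 0.5},
    {"tx": -67.8,"ty": -305.5,"tz": 0,"yaw": 112.4,"grip": 0.5},
    {"tx": -67.8,"ty": -305.5,"tz": 0,"yaw": 112.4,"grip": 0.5},
    {"tx": -67.8,"ty": -305.5,"tz": 0,"yaw": 112.4,"grip": 0.5}
  ]
}}

```text
clock: 15.4
eef_pos: [0.5842, 0.0977, 0.2503]
eef_rot: [-0.0, 0.72, 0.694, -0.0]
ft_force: [0.7, -0.8, -1.8]
opening: 0.759
```

```bash
python3 m3.py s10;python3 - <<'E'
from h import *
to([.5845,.0975,.174],87.75)
z=np.load("top0.npz")
p,d=r.grab_frame("top");cv2.imwrite("pics/t10.png",p[...,::-1])
E
```

```text
tcp [0.5842 0.0977 0.2503] F [ 0.7 -0.8 -1.8] open 0.759 t 15.4
-44 14 ztool 72.0 zworld 0.1783 rgb [146.5 149.5 149.5]
-32 32 ztool 71.4 zworld 0.1789 rgb [153.5 156.  156. ]
-20 40 ztool 71.6 zworld 0.1787 rgb [218.  215.5 207. ]
-8 51 ztool 71.5 zworld 0.1788 rgb [225. 222. 214.]
4 57 ztool 71.1 zworld 0.1792 rgb [212. 209. 203.]
16 51 ztool 71.4 zworld 0.1789 rgb [217. 214. 205.]
28 62 ztool 71.4 zworld 0.1788 rgb [223. 221. 211.]
40 57 ztool 72.0 zworld 0.1783 rgb [173. 174. 172.]
52 36 ztool 72.4 zworld 0.1779 rgb [143.  141.  143.5]
x range [-44.9  50.8]
pos [0.5842 0.0979 0.2505] head 87.89 tilt [-0.001  0.    -1.   ] open 0.759 F [ 0.1 -0.  -1.4] t 15.45
mm [-0.3  0.4 76.5] yaw 0.14
```

View pics/s10.png

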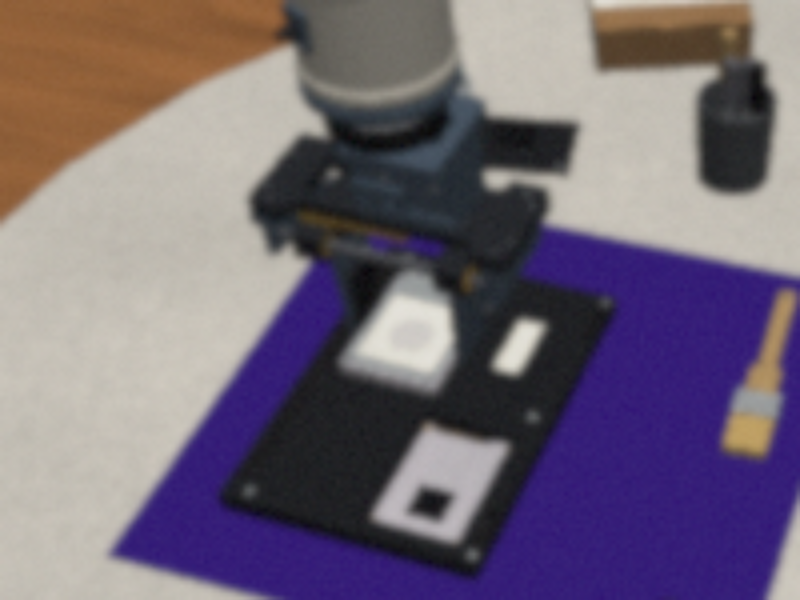

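View pics/t10.png

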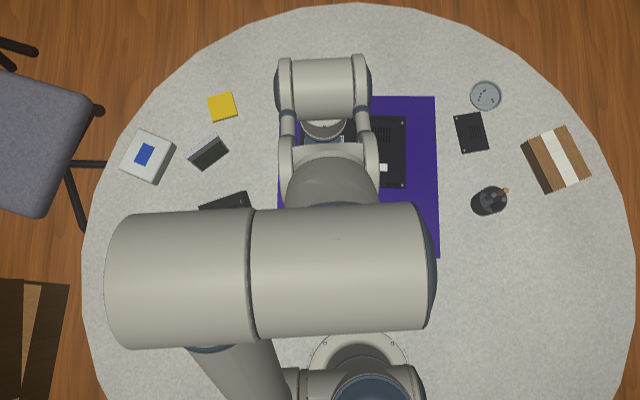

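{"fn": "send_rows", "kwargs": {
  "moves": [
    {"tx": 0,"ty": 0,"tz": 10,"yaw": 0,"grip": 0.5},
    {"tx": 0,"ty": 0,"tz": 25,"yaw": 0,"grip": 0.5},
    {"tx": 0,"ty": 0,"tz": 40,"yaw": 0,"grip": 0.5},
    {"tx": 0,"ty": 0,"tz": 55,"yaw": 0,"grip": 0.5},
    {"tx": 0,"ty": 0,"tz": 65,"yaw": 0,"grip": 0.5},
    {"tx": 0,"ty": 0,"tz": 71,"yaw": 0,"grip": 0.5},
    {"tx": 0,"ty": 0,"tz": 71,"yaw": 0,"grip": 0.5},
    {"tx": 0,"ty": 0,"tz": 71,"yaw": 0,"grip": 0.5},
    {"tx": 0,"ty": 0,"tz": 71,"yaw": 0,"grip": 0.5}
  ]
}}

```text
clock: 16.4
eef_pos: [0.5849, 0.0976, 0.1806]
eef_rot: [0.0, 0.721, 0.693, 0.0]
ft_force: [-0.3, -0.1, -1.5]
opening: 0.764
```

```bash
python3 m3.py s11;python3 - <<'E'
from h import *
to([.5845,.0975,.179],87.75);print(r.get_state()["qd"].round(3))
z=np.load("top0.npz");p,d=z["p"],z["d"];P=cloud("top",d);hsv=cv2.cvtColor(p,cv2.COLOR_RGB2HSV)
reg=np.zeros((400,640),bool);reg[105:195,290:415]=1
m=reg&(P[...,2]>.017)&(P[...,2]<.03);c,sz,a=cv2.minAreaRect((P[m][:,:2]*1000).astype(np.float32));print("laptop",c,sz,a)
E
```

```text
tcp [0.5849 0.0976 0.1806] F [-0.3 -0.1 -1.5] open 0.764 t 16.4
-32 21 ztool 72.4 zworld 0.1083 rgb [150. 153. 153.]
-20 38 ztool 71.5 zworld 0.1091 rgb [215. 212. 203.]
-8 46 ztool 71.8 zworld 0.1088 rgb [224.  221.  212.5]
4 53 ztool 71.0 zworld 0.1097 rgb [216. 212. 204.]
16 58 ztool 71.6 zworld 0.1091 rgb [215.5 213.  203.5]
28 51 ztool 71.5 zworld 0.1092 rgb [223. 221. 211.]
40 59 ztool 71.5 zworld 0.1091 rgb [178. 179. 174.]
52 39 ztool 72.3 zworld 0.1083 rgb [138. 137. 139.]
x range [-38.5  51.3]
pos [0.5849 0.0976 0.1806] head 87.8 tilt [ 0.001  0.    -1.   ] open 0.761 F [-0.2 -0.7 -0.6] t 16.45
mm [-0.1 -0.4  1.6] yaw 0.05
[ 0.    -0.001 -0.    -0.    -0.001 -0.   ]
laptop (625.85888671875, 16.663238525390625) (304.42120361328125, 214.0921173095703) 88.63123321533203
```

View pics/s11.png

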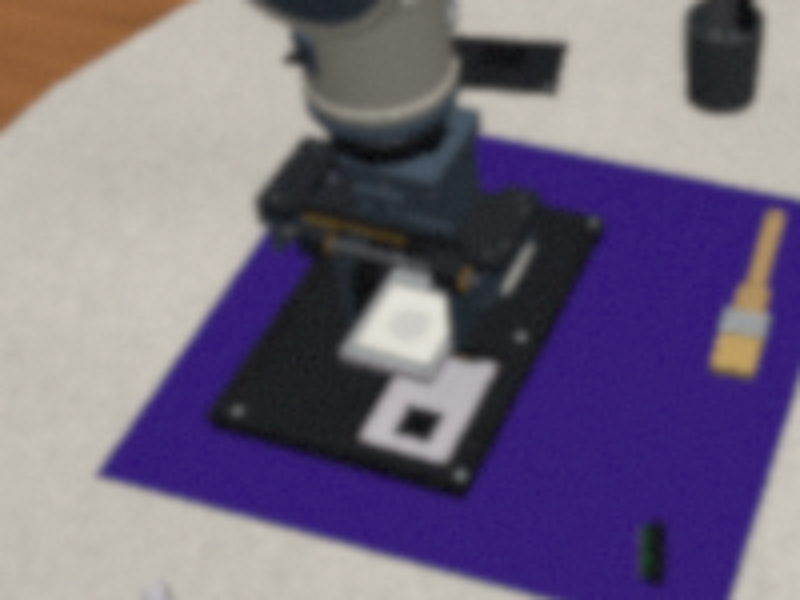

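The drive is held level over the bay and everything agrees: its centre is at about z = 0.104, 82 mm above the notebook, with label up and connector end towards −y. Handing in.

```bash
python3 - <<'E'
from bench import r
print(r.sign_off())
E
```

```text
the job is handed in; nothing more can be done
None
```

The drive is out of the dock and held still above the notebook's bay, label up, with its connector end towards the socket. I handed the job in at about 16.5 s of the 40 s allowed. No verdict came back.

**What I did:** I gripped the drive by its narrow edges and pulled it straight up out of the slot. I then turned it flat by leaning it on the edge of the slot.

**What went wrong and the fix:** On that turn the drive slipped about 20 mm up in the pads and its connector end drooped about 17°, beyond the 12.5° limit. I laid it on the dock top, pressed it flat, let go, and gripped it again at its centre with the fingertips. I then carried it to the bay.

**Last checks:**
- **Level:** the drive's upper face read z = 0.108–0.110 m along its length, so it is flat to about 1°.
- **Height:** its centre is about 82 mm above the notebook's upper surface.
- **Centring:** the tool is within 1 mm of the bay centre I measured. The two camera views put that centre about 4 mm apart, and the drive's own centre is within about 3 mm of the tool.
- **Alignment:** the tool's heading is within 0.1° of the bay edges, and within about 1° of the notebook's measured outline.
- **Grip and motion:** the jaws are stopped on the drive at an opening of 0.76 (about 70 mm), and the joint speeds are zero.
- **Loose things:** the brush, cover and adapter lie in the pictures where they were. I did not measure their shift, but the arm never went near them.

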